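# Close the split root tubes

## Robot

A 7-joint arm with a two-finger parallel gripper is mounted at the origin on the work surface. World frame = base frame: x ahead of the robot, y to its left, z up, the work surface at z = 0. Lengths are in m, angles in rad, forces in N, time in s.
With the tool pointing down it reaches from about 0.425 to 0.95 m from the base axis. Payload 4.7 kg.
Tool frame: the origin (TCP) lies at the very end of the fingers, on their centre line; the grasp point (between the pads) lies 19 mm behind it (robot.grasp_offset is the z of the grasp point in the tool frame, in m); z points along the fingers, y is the line along which they close (so a half turn about z gives the same grasp; the last joint's range is limited). The gripper opens to 85 mm and grips with 20 to 120 N. Pads are 22 mm wide; open, the fingers measure 114 mm over their backs; the gripper's body (76 mm by 85 mm) begins 54 mm behind the grasp point. The pads swing forward as they close: fully open they stand 13 mm farther back than shut.
Start: joints at [-1.207, 0.469, -0.049, 1.532, 0.024, 1.141, -0.082], TCP at [0.258, 0.624, 0.202] pointing down, gripper open.
Joint ranges: [-2.59, 2.59], [-0.33, 1.99], [-1.39, 1.29], [0.1, 2.45], [-1.04, 4.18], [0.21, 1.99], [-2.66, 2.66]. Speed limits (rad/s): [2.57, 2.57, 3.14, 3.14, 3.14, 3.14, 3.14].

## Interface

Orientations are given as a unit quaternion [x, y, z, w].
In Python, from plant import status, vision, ticket, robot gives the robot as it stands.
- The arm moves only by the shell command python3 -m inch 'ROWS' [FORCE]. ROWS is JSON, one flat list of numbers, 5 for each row, row after row: the shift along the world's x, y, z in mm, then the turn about the world's z in degrees, then the opening, from 0 (shut) to 1 (fully open). A call has 1 to 8 rows; each row is the pose to reach, as a shift and turn from the pose commanded when the call began; what a row does not reach only later rows make up. A row lasts 1/12 s, in which the tool goes at most 41.7 mm and 7.16 degrees, less where a joint would pass 70% of its speed; a pose out of reach is approached as far as the arm can. A call with a gripper value outside its range is refused whole. The fingers move at their own pace and stop on an object; FORCE is the grip in N (left out, the last holds). Time passes only in rows, so rows that repeat a pose let the fingers close. It gives the time, the measured TCP pose, the force, the opening and the grip force at its end, in the units of the state.
- status.read_state(): the state, without advancing time (a new reading comes with each control period).
- vision.snapshot(name): name is "scene" or "top" or "wrist"; returns the picture (400x640x3 uint8, blue, green, red); there is no depth.
- vision.camera_params(name): a dict with "fovy" (degrees; the focal length in pixels is half the picture's height over the tangent of half this angle, whatever the lens; pixels are square), "cx", "cy" (the principal point, pixels), "R" (3x3) and "t" (3): a world point X has camera coordinates R X + t. Camera axes: x right, y down, z forward; pixel columns grow to the right and rows downward; lengths in m; the calibration is good to about 2 mm. A picture is of the moment at which its call begins: read the wrist's pose just before it. camera_params takes no time and is no camera call; for the wrist camera it gives the pose at the moment of the call.
- ticket.sign_off(): hands the job in; it is judged then, once.
Trained networks look in the newest picture that a camera, given by its name, has taken for a name from the list of things; names that differ only in an ending like _2 or _b are one class to them, and where a whole thing is asked for, a point or a joint stands for the part that bears it (a point fixed in the world has none). Each returns a list of dicts, best first, with "p" (0 to 1); they miss things now and then, are a little off and sometimes report something else, mostly with a low value. They report only what shows in the picture. A call takes as long as a camera call. They do not tell look-alikes from the thing itself.
- vision.spot_in(camera, label): "extent" ([left, top, right, bottom] in pixels, round what is visible of it).
The state is a dict: "time_s": time; "joint_pos": joint angles; "dq": joint speeds; "tau": joint torques, N m; "ee_pos": TCP position; "tool_rot": TCP orientation; "ft_force": force on the tool from outside, world axes, zero at the start; "wrist_torque": the same for the moment, N m; "gripper_width": finger opening in m; "gripper_force": force on a finger pad.
Only numpy, scipy, OpenCV 4.12 (cv2) and the standard library are available. Lean on these libraries where they do the work, as an engineer would, in place of code of your own. Each camera call takes 0.05 s, during which the arm holds its last target. There are 200 camera calls.

## Task

Two split root tubes lie open in the sloping rack. Put back on each the loose cover that was made with it, open end uphill, so that the lugs stand in its flange gaps and the seam closes flush all along, and hold it there with the tube's keeper, swung fully in over that end. Leave the cover that belongs to neither, and the other things on the bench, where they are.

Things in the scene. Friction and masses are not known exactly. Their poses are not given: they have to be found in the camera images.
- cover1_center (a point): Cover 1: grey half tube lying crown up on two side flanges, loose. 180 mm long, 92 wide over flanges, outer radius 32. Foot end (-x) closed, head (+x) open. One 48 mm gap in each flange, both centred 45 mm from mid-length towards the head. Point: mid-length, on the centre line, 32 mm above the underside (level with the crown). x to the head, z out through the crown. Mates only with tube 1.
- cover1_rib (a point): Grip point of cover 1: a solid rib along the crown at mid-length, 70 mm long (x), 14 mm thick (y); its sides are bare from 34.5 to 64 mm (top) above the cover's underside. Point: on the centre line, 22 mm beyond point cover1_center along z (54 mm above the underside); same axes. Cover 0.14 to 0.22 kg.
- cover2_center (a point): Cover 2: like cover 1 except that its flange gaps are staggered: on its +y side centred 45 mm from mid-length towards the foot, on its -y side 20 mm from mid-length towards the head. Point and axes as for cover 1. It mates only with tube 2, head to head.
- cover2_rib (a point): The same on cover 2.
- spare_center (a point): Spare cover of a tube that is not here: like cover 1, but its two gaps are opposite each other at mid-length. Fits neither tube; to be left alone. Point and axes as for cover 1.
- tube1_seat (a point): Fixed lower half of tube 1 in the rack, open side up, 30 degree slope, open head end uphill; flanges like the cover's. Two tapered lugs, 40 mm long, 15 high, on its flanges, both centred 45 mm from mid-length towards the head; play in the gaps 4 mm lengthwise, 3 sideways. Point and axes: those of cover1_center when seated (x uphill, z square to the seam). Covers go on along z.
- tube2_seat (a point): Fixed lower half of tube 2, beside tube 1 (axes 130 mm apart), the same in all but its lugs: the one on its +y side is centred 45 mm from mid-length towards the foot, the one on its -y side 20 mm from mid-length towards the head. Point and axes: those of cover2_center when seated.
- keeper1 (a joint): Angle (rad) of tube 1's swing keeper, a flat steel arm on a post uphill of the tube's head, turning about the tube's z, 2 mm above a seated cover's crown. 0 (its stop) = shut, arm straight downhill over the head end of the cover; at 1.4 to 1.8 it is swung out to the tube's +y side. Light friction (about 1 N at the knob); it stays where it is left.
- keeper2 (a joint): The same for tube 2, but it swings out to the tube's -y side.
- keeper1_knob (a point): Middle of the upright round knob on keeper 1: 16 mm across, 36 mm tall above the arm along the tube's z, 45 mm from the turning axis; the point is 20 mm above the arm.
- keeper2_knob (a point): The same on keeper 2.
- keeper1_pivot (a point): Point on the turning axis of keeper 1, level (along the tube's z) with the knob's middle; 115 mm uphill of the tube's mid-length.
- keeper2_pivot (a point): The same for keeper 2.
- rack: Fixed aluminium rack, 285 mm wide, about 250 mm deep, 150 mm high (knobs of the swung-out keepers to 235 mm), sloping 30 degrees; origin on the bench under its middle, x pointing uphill, tube 1 on its +y side and tube 2 on its -y side, 65 mm off the middle.
- clay_pot: Bystander: clay flower pot, 90 mm across, 85 mm high, upright. Origin at the middle of its underside.
- seed_tub: Bystander: clear plastic tub with white lid, 106 mm across, 64 mm high. Origin at the middle of its underside.
- tamper: Bystander: wooden soil tamper, 110 x 75 mm block with an upright handle, 102 mm high. Origin at the middle of its underside.
- trowel: Bystander: hand trowel lying flat, 285 mm long along x, blade to +x. Origin near the blade's root, on the bench.
- spray: Bystander: white spray bottle, 80 mm across, 190 mm high, upright. Origin at the middle of its underside.
- pot_black: Bystander: square black plastic pot, 90 mm wide, 85 mm high. Origin at the middle of its underside.
- tape_roll: Bystander: roll of green tie tape, 70 mm across, 24 mm high. Origin at the middle of its underside.
Mind the look-alikes: they are no part of the job. What is shaped like the part that bears cover2_center but blue is not meant.

How it is judged:
At the end, for the whole second after the job is handed in: Cover 1 lies on tube 1 and cover 2 on tube 2, each within 7 mm of its seat, not more than 3 mm proud of the flush seam, its z axis within 0.05 rad and its x axis within 0.07 rad of the tube's; both keepers are within 0.15 rad of their shut stop (distance between cover1_center and tube1_seat below 0.007 m and z of cover1_center in the frame of tube1_seat below 0.003 m and angle between the z axis of cover1_center and the z axis of tube1_seat, either way round below 0.05 rad and angle between the x axis of cover1_center and the x axis of tube1_seat, either way round below 0.07 rad and distance between cover2_center and tube2_seat below 0.007 m and z of cover2_center in the frame of tube2_seat below 0.003 m and angle between the z axis of cover2_center and the z axis of tube2_seat, either way round below 0.05 rad and angle between the x axis of cover2_center and the x axis of tube2_seat, either way round below 0.07 rad and value of joint each of keeper1, keeper2 below 0.15 rad); the robot touches nothing.
It fails at once if the spare cover is moved more than 30 mm (distance of spare_center from where it was at the start of the episode above 0.03 m).
It fails at once if a bystander is moved more than 40 mm or knocked over (distance of any of clay_pot, seed_tub, tamper, trowel, spray, pot_black, tape_roll from where it was at the start of the episode above 0.04 m or angle between any of clay_pot, spray, tamper's own z axis and vertical above 0.6 rad).
It also fails if it takes over 72 s, if anything falls off the work surface, if the arm or the gripper's body presses on something with over 40 N, if the wrist force passes 120 N, or if a joint passes its speed limit or range.

## Working session

There is one attempt and no reset: what is moved stays moved. The work goes in short steps, Python scripts to look and compute and a shell command to move; the robot and the scene stay as the last step left them, time stands still between calls to the robot, and variables do not carry over. Pictures are saved under pics/ and viewed, at most 10 in all, crops included, and the job is handed in when it is done.

```bash
ls; mkdir -p pics; python3 - <<'E'
from plant import status, vision
import cv2, numpy as np
s=status.read_state(); print({k:np.round(v,3).tolist() for k,v in s.items()})
for n in ['scene','top']:
    im=vision.snapshot(n); cv2.imwrite(f'pics/{n}0.png',im)
    p=vision.camera_params(n); print(n,{k:np.round(v,4).tolist() for k,v in p.items()})
    for l in ['cover1_center','cover2_center','spare_center','keeper1','keeper2','rack','clay_pot','spray','tamper','trowel']:
        print(l,[(np.round(d['extent']).astype(int).tolist(),round(d['p'],2)) for d in vision.spot_in(n,l)][:4])
E
```

```text
pics
{'time_s': 0.0, 'joint_pos': [-1.207, 0.469, -0.049, 1.534, 0.024, 1.141, -0.082], 'dq': [-0.001, 0.001, 0.0, -0.001, 0.001, -0.002, 0.001], 'tau': [-0.0, -51.03, -0.046, -23.771, 0.011, 0.008, -0.0], 'ee_pos': [0.258, 0.623, 0.201], 'tool_rot': [0.195, 0.981, -0.001, -0.0], 'ft_force': [0.086, 0.145, -0.599], 'wrist_torque': [0.004, 0.041, -0.02], 'gripper_force': 0.0, 'gripper_width': 0.086}
scene {'fovy': 43.1908, 'cx': 311.0608, 'cy': 199.7958, 'R': [[-0.5306, 0.8476, 0.0097], [0.667, 0.4245, -0.6123], [-0.5231, -0.3184, -0.7906]], 't': [0.2771, -0.2255, 1.7527]}
cover1_center [([256, 192, 320, 222], 0.72), ([225, 283, 272, 324], 0.55)]
cover2_center [([256, 114, 310, 157], 0.88), ([220, 227, 286, 284], 0.82)]
spare_center [([192, 163, 240, 213], 0.9)]
keeper1 [([354, 185, 381, 211], 0.68), ([412, 224, 440, 238], 0.67)]
keeper2 [([354, 185, 381, 211], 0.68), ([412, 224, 440, 238], 0.67)]
rack [([316, 186, 450, 324], 0.78)]
clay_pot [([232, 144, 262, 180], 0.68), ([412, 226, 440, 238], 0.52)]
spray [([382, 321, 428, 374], 0.81), ([410, 222, 441, 238], 0.49)]
tamper [([225, 284, 270, 324], 0.66), ([194, 162, 238, 215], 0.36), ([260, 187, 322, 220], 0.3)]
trowel [([264, 298, 354, 384], 0.64)]
top {'fovy': 52.3333, 'cx': 316.3002, 'cy': 203.3817, 'R': [[-0.0018, -0.9999, 0.0119], [-0.9875, -0.0001, -0.1575], [0.1574, -0.012, -0.9875]], 't': [-0.0361, 0.4982, 1.1777]}
cover1_center [([378, 114, 418, 148], 0.69), ([320, 193, 376, 254], 0.6)]
cover2_center [([322, 128, 361, 190], 0.87), ([390, 274, 424, 337], 0.77), ([378, 114, 416, 152], 0.61)]
spare_center [([394, 164, 445, 228], 0.76)]
keeper1 [([239, 208, 266, 222], 0.54)]
keeper2 [([239, 208, 266, 222], 0.54)]
rack [([168, 160, 291, 248], 0.95)]
clay_pot [([397, 222, 431, 248], 0.77)]
spray [([155, 113, 201, 155], 0.83)]
tamper [([299, 98, 337, 131], 0.69), ([282, 228, 322, 267], 0.63)]
trowel [([239, 67, 266, 160], 0.94)]
```

```bash
python3 - <<'E'
import cv2
a=cv2.imread('pics/top0.png')[50:350,130:530]; cv2.imwrite('pics/v1.png',cv2.resize(a,None,fx=2,fy=2,interpolation=2))
a=cv2.imread('pics/scene0.png')[100:400,170:470]; cv2.imwrite('pics/v2.png',cv2.resize(a,None,fx=2,fy=2,interpolation=2))
E
```

```text
(no output)
```

View pics/v1.png

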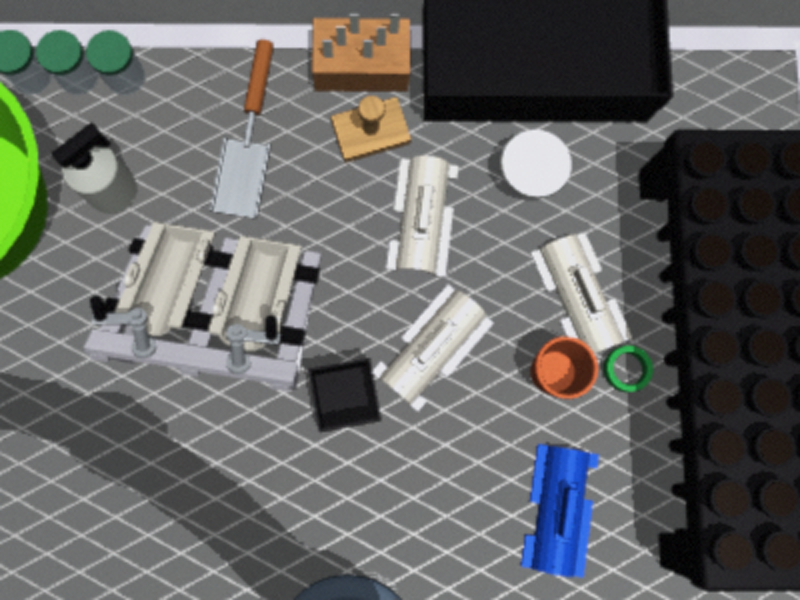

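View pics/v2.png

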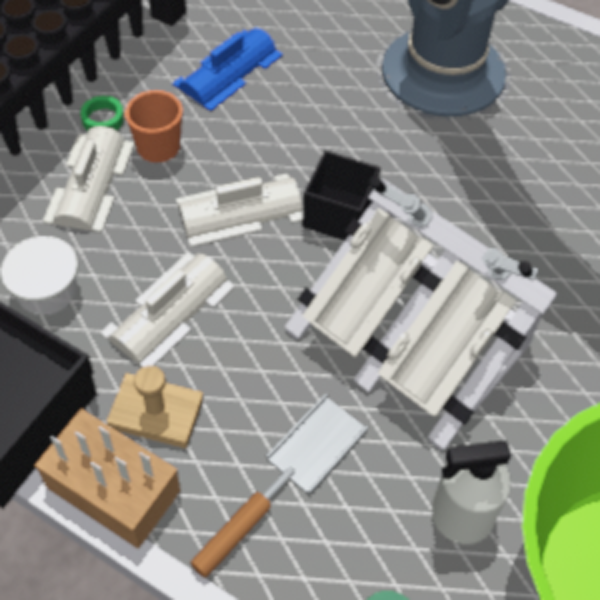

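```bash
python3 - <<'E'
import cv2, numpy as np
a=cv2.imread('pics/top0.png'); s=cv2.imread('pics/scene0.png')
up=lambda c:cv2.resize(c,(400,300),interpolation=2)
g=np.vstack([np.hstack([up(a[125:200,300:400]),up(a[185:260,305:405])]),np.hstack([up(a[160:235,375:475]),up(a[155:255,165:298])])])
cv2.imwrite('pics/v3.png',g)
for n,(u,v) in dict(A=(340,150),A2=(331,160),B=(340,225),C=(415,190),rack=(200,220),grey=(480,330),tube=(215,180),tube2=(258,190)).items(): print(n,a[v-1:v+2,u-1:u+2].mean((0,1)).round())
E
```

```text
A [162. 169. 171.]
A2 [117. 122. 124.]
B [154. 161. 163.]
C [196. 205. 206.]
rack [125. 120. 116.]
grey [12. 11. 12.]
tube [189. 199. 202.]
tube2 [190. 200. 203.]
```

View pics/v3.png

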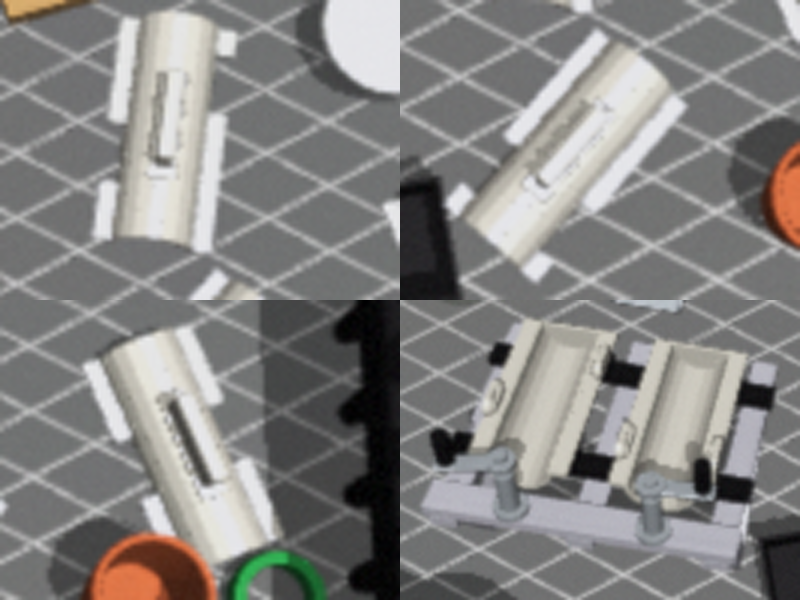

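```bash
cat > fit.py <<'E'
import cv2, numpy as np
from plant import vision
from scipy.optimize import minimize
S=4
def rot(yaw,pitch=0):
    c,s=np.cos(yaw),np.sin(yaw); Rz=np.array([[c,-s,0],[s,c,0],[0,0,1]])
    c,s=np.cos(pitch),np.sin(pitch); return Rz@np.array([[c,0,-s],[0,1,0],[s,0,c]])
def proj(P,X):
    f=200/np.tan(np.radians(P['fovy'])/2); c=X@np.array(P['R']).T+np.array(P['t'])
    return c[:,:2]/c[:,2:]*f+[P['cx'],P['cy']]
def box(x0,x1,y0,y1,z0,z1): return np.array([[x,y,z] for x in(x0,x1) for y in(y0,y1) for z in(z0,z1)])/1e3
t=np.linspace(0,np.pi,15)
def cyl(sg): return np.array([[x,32*np.cos(a),sg*32*np.sin(a)] for x in(-90,90) for a in t])/1e3
def cover(gy,gm):  # origin: underside mid
    L=[cyl(1),box(-35,35,-7,7,30,64)]
    for g,s in((gy,1),(gm,-1)):
        for a,b in((-90,g-24),(g+24,90)): L.append(box(a,b,*sorted((s*30,s*46)),0,4))
    return L
def tube(gy,gm):
    L=[cyl(-1),box(-90,90,-46,46,-4,0)]
    for g,s in((gy,1),(gm,-1)): L.append(box(g-18,g+18,*sorted((s*36,s*44)),0,15))
    return L
C1,C2,SP=cover(45,45),cover(-45,20),cover(0,0)
def cream(im):
    b,g,r=[im[...,i].astype(int) for i in range(3)]
    return (((r-b>=4)&(r-b<40)&(r>75)&(g-b>=2))|((b>195)&(r>195))).astype(np.uint8)
def sil(P,parts,R,o):
    m=np.zeros((400*S,640*S),np.uint8)
    for p in parts:
        h=cv2.convexHull(((proj(P,p@R.T+o)+.5)*S).astype(np.int32)); cv2.fillConvexPoly(m,h,1)
    return m
def score(views,parts_R_o):
    tot=0
    for P,M,roi in views:
        m=np.zeros((400*S,640*S),np.uint8)
        for parts,R,o in parts_R_o: m|=sil(P,parts,R,o)
        x0,y0,x1,y1=[v*S for v in roi]; a=m[y0:y1,x0:x1]; b=M[y0:y1,x0:x1]
        tot+=(a&b).sum()/(a|b).sum()
    return tot/len(views)
def view(name,im,roi,mask=None):
    m=cream(im) if mask is None else mask
    return vision.camera_params(name),cv2.resize(m,None,fx=S,fy=S,interpolation=0),roi
def opt(fun,x0,step):
    x0=np.array(x0,float); step=np.array(step)
    r=minimize(lambda q:-fun(x0+q*step),np.zeros(len(x0)),method='Nelder-Mead',options=dict(initial_simplex=np.vstack([np.zeros(len(x0)),np.eye(len(x0))]),xatol=.01,fatol=1e-5,maxfev=400))
    return x0+r.x*step,-r.fun
E
python3 - <<'E'
from fit import *
T=cv2.imread('pics/top0.png'); Sc=cv2.imread('pics/scene0.png'); P=vision.camera_params('top')
def ray(u,v,z):
    f=200/np.tan(np.radians(P['fovy'])/2); R=np.array(P['R']); c=-R.T@P['t']; d=R.T@[(u-P['cx'])/f,(v-P['cy'])/f,1]
    return c+d*(z-c[2])/d[2]
rois=dict(A=((320,125,366,190),(217,222,290,288)),B=((312,188,380,256),(250,182,326,225)))
for n,px,yaw in (('A',(342,158),176),('B',(349,222),141)):
    x0=ray(*px,.03); vs=[view('top',T,rois[n][0]),view('scene',Sc,rois[n][1])]
    for cn,C in (('C1',C1),('C2',C2),('SP',SP)):
        for k in (0,180):
            best=opt(lambda q:score(vs,[(C,rot(np.radians(q[2])),np.array([q[0],q[1],0]))]),[x0[0],x0[1],yaw+k],[.008,.008,5])
            print(n,cn,k,best[0].round(4),round(best[1],3))
x0=ray(226,200,.12)
vs=[view('top',T,(175,158,285,232)),view('scene',Sc,(318,195,440,312))]
T1,T2=tube(45,45),tube(-45,20)
def f(q,v=vs):
    R=rot(np.radians(q[3]),np.radians(30)); o=q[:3]
    return score(v,[(T1,R,o+R@[0,.065,0]),(T2,R,o+R@[0,-.065,0])])
for st in (165,172):
    q,s=opt(f,[x0[0],x0[1],.12,st],[.015,.015,.015,5]); q,s=opt(f,q,[.005,.005,.005,2]); print('rack',q.round(4),round(s,3))
np.save('rack.npy',q)
# overlay
out=[]
for (n,im),v in zip((('top',T),('scene',Sc)),vs):
    big=cv2.resize(im,None,fx=S,fy=S,interpolation=2); R=rot(np.radians(q[3]),np.radians(30))
    for tt,y in((T1,.065),(T2,-.065)):
        for p in tt:
            h=cv2.convexHull(((proj(v[0],p@R.T+q[:3]+R@[0,y,0])+.5)*S).astype(np.int32)); cv2.polylines(big,[h],1,(0,0,255),1)
    x0_,y0_,x1_,y1_=[k*S for k in v[2]]; out.append(cv2.resize(big[y0_-20:y1_+60,x0_-20:x1_+20],(400,400)))
cv2.imwrite('pics/v4.png',np.hstack(out))
E
```

```text
A C1 0 [ 6.48400e-01 -1.16000e-01  1.72637e+02] 0.836
A C1 180 [ 6.479000e-01 -1.152000e-01  3.529213e+02] 0.854
A C2 0 [ 6.486000e-01 -1.153000e-01  1.724755e+02] 0.913
A C2 180 [ 6.490000e-01 -1.158000e-01  3.523233e+02] 0.861
A SP 0 [ 6.486000e-01 -1.158000e-01  1.730508e+02] 0.842
A SP 180 [ 6.486000e-01 -1.158000e-01  3.530508e+02] 0.842
B C1 0 [ 4.426000e-01 -1.285000e-01  1.385233e+02] 0.941
B C1 180 [ 4.422000e-01 -1.290000e-01  3.188528e+02] 0.842
B C2 0 [ 4.419000e-01 -1.284000e-01  1.381975e+02] 0.867
B C2 180 [ 4.428000e-01 -1.282000e-01  3.188339e+02] 0.9
B SP 0 [ 4.425000e-01 -1.282000e-01  1.390217e+02] 0.851
B SP 180 [ 4.425000e-01 -1.282000e-01  3.190217e+02] 0.851
rack [5.297000e-01 1.926000e-01 1.093000e-01 1.705592e+02] 0.805
rack [5.295000e-01 1.928000e-01 1.093000e-01 1.708462e+02] 0.805
```

View pics/v4.png

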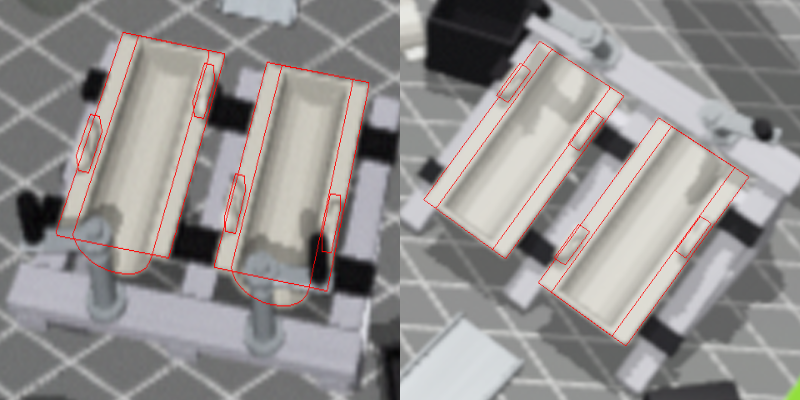

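```bash
python3 -m inch '[60,-15,40,0,1, 150,-50,110,-6,1, 240,-130,110,-12,1, 250,-350,110,-19,1, 250,-350,110,-19,1, 250,-350,110,-19,1, 250,-350,110,-19,1, 250,-350,110,-19,1]' 20; python3 -m inch '[-20,-200,0,0,1, -20,-200,0,0,1, -20,-200,0,0,1, -20,-200,0,0,1, -66,-402,-80,0,1, -66,-402,-80,0,1, -66,-402,-120,0,1, -66,-402,-120,0,1]'
```

```text
time_s: 1.77
ee_pos: [0.4488, 0.3952, 0.2924]
tool_rot: [0.354, 0.935, 0.0, 0.0]
ft_force: [0.6, 0.1, -0.3]
gripper_width: 0.0854
gripper_force: 0.0
time_s: 2.43
ee_pos: [0.4003, 0.0816, 0.224]
tool_rot: [0.354, 0.935, 0.001, 0.001]
ft_force: [0.7, 0.3, 0.7]
gripper_width: 0.0853
gripper_force: 0.0
```

```bash
python3 -m inch '[42,-210,-40,0,1, 42,-210,-70,0,1, 42,-210,-70,0,1, 42,-210,-70,0,1, 42,-210,-70,0,1, 42,-210,-70,0,1, 42,-210,-70,0,1, 42,-210,-70,0,1]'
python3 - <<'E'
from fit import *
from plant import status
s=status.read_state(); im=vision.snapshot('wrist'); cv2.imwrite('pics/w1.png',im); P=vision.camera_params('wrist'); print(s['ee_pos'],s['dq'])
big=im.copy(); R=rot(np.radians(138.5)); o=np.array([.4426,-.1285,0])
for p in C1: cv2.polylines(big,[cv2.convexHull(proj(P,p@R.T+o).round().astype(np.int32))],1,(0,0,255),1)
cv2.imwrite('pics/v5.png',big)
E
```

```text
time_s: 3.1
ee_pos: [0.4424, -0.1273, 0.1538]
tool_rot: [0.355, 0.935, -0.0, -0.0]
ft_force: [-0.2, 1.0, 0.4]
gripper_width: 0.0851
gripper_force: 0.0
[ 0.44240099 -0.12725753  0.1538099 ] [-0.03322898 -0.02235629 -0.03524066  0.00468608 -0.0015252   0.00427345
 -0.0028613 ]
```

View pics/v5.png

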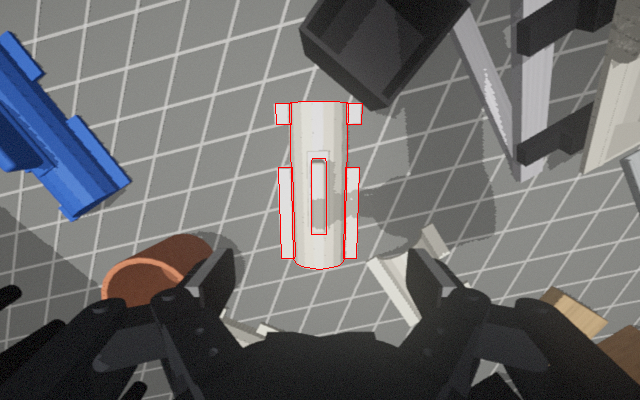

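```bash
python3 -m inch '[0,-1,-30,0,0.5, 0,-1,-60,0,0.5, 0,-1,-85,0,0.5, 0,-1,-100,0,0.5, 0,-1,-115,0,0.5, 0,-1,-115,0,0.5, 0,-1,-115,0,0, 0,-1,-115,0,0]' 30; python3 -m inch '[0,0,0,0,0, 0,0,0,0,0, 0,0,0,0,0, 0,0,0,0,0, 0,0,0,0,0]'
```

```text
time_s: 3.82
ee_pos: [0.4436, -0.1269, 0.04]
tool_rot: [0.354, 0.935, 0.001, 0.001]
ft_force: [-0.0, 0.0, 0.6]
gripper_width: 0.0195
gripper_force: 0.0
time_s: 4.23
ee_pos: [0.4428, -0.1277, 0.0393]
tool_rot: [0.354, 0.935, 0.0, 0.0]
ft_force: [0.2, 1.0, -0.3]
gripper_width: 0.0004
gripper_force: 0.0
```

```bash
python3 - <<'E'
from fit import *
from plant import status
s=status.read_state(); im=vision.snapshot('wrist'); sc=vision.snapshot('scene'); t=vision.snapshot('top')
print({k:np.round(v,4).tolist() for k,v in s.items()})
for n,i in(('w2',im),('s2',sc),('t2',t)): cv2.imwrite(f'pics/{n}.png',i)
a=cv2.resize(sc[140:260,200:360],(400,300)); b=cv2.resize(t[170:270,290:410],(400,300)); 
cv2.imwrite('pics/v6.png',np.hstack([cv2.resize(im,(480,300)),cv2.resize(sc[150:270,240:368],(320,300))]))
E
```

```text
{'time_s': 4.2333, 'joint_pos': [-0.184, 0.3794, 0.4558, 2.2001, -0.2863, 0.6166, 1.3253], 'dq': [0.0022, 0.0076, -0.0007, 0.0013, -0.0001, -0.0011, 0.0004], 'tau': [-0.0352, -33.8616, 3.8404, -14.5665, 0.0061, -0.001, -0.0008], 'ee_pos': [0.4428, -0.1277, 0.0393], 'tool_rot': [0.3544, 0.9351, 0.0002, 0.0003], 'ft_force': [0.165, 0.9511, -0.3332], 'wrist_torque': [0.0015, -0.0311, -0.0402], 'gripper_force': 0.0, 'gripper_width': 0.0004}
```

View pics/v6.png

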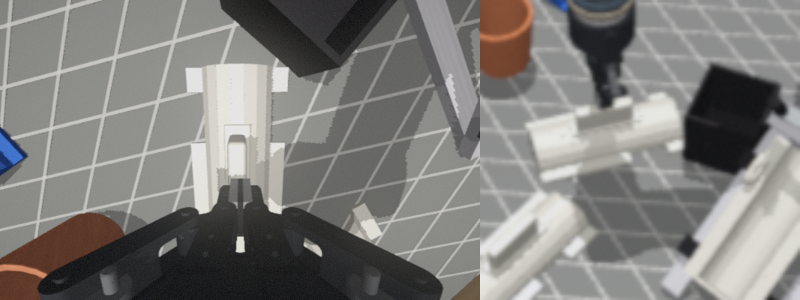

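```bash
python3 - <<'E'
from fit import *
T=cv2.imread('pics/t2.png');Sc=cv2.imread('pics/s2.png');W=cv2.imread('pics/w2.png');P=vision.camera_params('wrist')
print('tcp px in v6', proj(P,np.array([[.4428,-.1277,.0393],[.4428,-.1277,.064]]))*.75)
a=.3544,.9351
vs=[view('wrist',W,(230,60,400,240))]
for q0 in ([.4426,-.1285,138.5],[.415,-.10,138.5]):
    q,s=opt(lambda q:score(vs,[(C1,rot(np.radians(q[2])),np.array([q[0],q[1],0]))]),q0,[.02,.02,4]); print('wrist',q.round(4),s)
vs=[view('scene',Sc,(250,182,326,225))]
q,s=opt(lambda q:score(vs,[(C1,rot(np.radians(q[2])),np.array([q[0],q[1],0]))]),q,[.01,.01,4]); print('scene',q.round(4),s)
big=Sc[150:270,240:368].copy();big=cv2.resize(big,None,fx=3.5,fy=3.5)
big2=W.copy()
for p in C1:
    for qq,c in(((.4426,-.1285,138.5),(0,0,255)),):
        X=p@rot(np.radians(qq[2])).T+[qq[0],qq[1],0]
        cv2.polylines(big,[cv2.convexHull(((proj(vision.camera_params('scene'),X)-[240,150]+.5)*3.5).astype(np.int32))],1,c,1)
        cv2.polylines(big2,[cv2.convexHull(proj(P,X).astype(np.int32))],1,c,1)
for X in ([.4428,-.1277,.0393],):
    for b,n,k,off in((big,'scene',3.5,[240,150]),(big2,'wrist',1,[0,0])):
        cv2.circle(b,tuple(((proj(vision.camera_params(n),np.array([X]))[0]-off)*k).astype(int)),4,(0,200,0),2)
cv2.imwrite('pics/v7.png',np.hstack([cv2.resize(big,(400,400)),cv2.resize(big2[:,120:520],(400,400))]))
E
```

```text
tcp px in v6 [[240.72743246 174.4078692 ]
 [240.86722507 186.53071119]]
wrist [ 4.362000e-01 -1.263000e-01  1.383726e+02] 0.7194044193190589
wrist [ 3.885000e-01 -8.440000e-02  1.400926e+02] 0.782785038305543
scene [ 4.418000e-01 -1.275000e-01  1.391461e+02] 0.9397236107027345
```

View pics/v7.png

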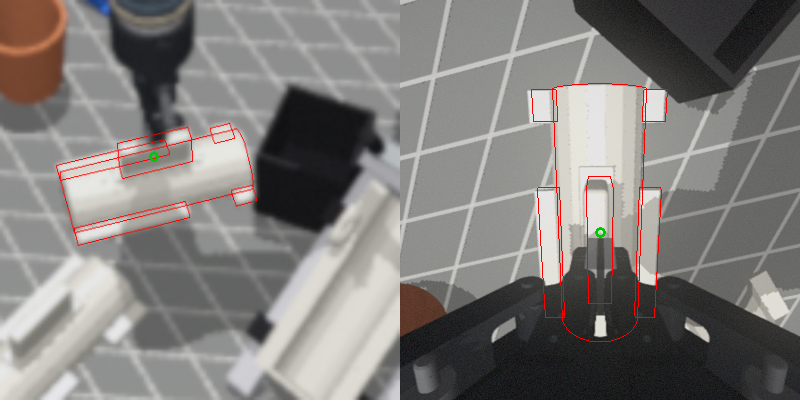

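```bash
python3 - <<'E'
from plant import robot
print({k:getattr(robot,k) for k in dir(robot) if k[0]!='_'})
E
python3 -m inch '[0,0,0,0,0.5, 0,0,0,0,0.5, 0,0,0,0,0.5, 0,0,0,0,0.5, 0,0,-3,0,0.5, 0,0,-5,0,0.5, 0,0,-8,0,0.5, 0,0,-8,0,0.5]'
```

```text
{'IKError': <class 'plant.IKError'>, 'grasp_offset': -0.0187}
time_s: 5.05
ee_pos: [0.4421, -0.1276, 0.0303]
tool_rot: [0.354, 0.935, -0.0, -0.001]
ft_force: [0.1, 0.0, 0.4]
gripper_width: 0.043
gripper_force: 0.0
```

```bash
python3 -m inch '[0,0,0,0,0, 0,0,0,0,0, 0,0,0,0,0, 0,0,0,0,0, 0,0,0,0,0, 0,0,0,0,0]'; python3 - <<'E'
from fit import *
w=vision.snapshot('wrist'); t=vision.snapshot('top'); s=vision.snapshot('scene')
for n,i in(('w3',w),('t3',t),('s3',s)): cv2.imwrite(f'pics/{n}.png',i)
cv2.imwrite('pics/v8.png',np.hstack([cv2.resize(w[100:400,180:480],(400,400),interpolation=2),cv2.resize(s[150:230,250:330],(400,400),interpolation=2)]))
E
```

```text
time_s: 5.55
ee_pos: [0.4426, -0.1278, 0.031]
tool_rot: [0.354, 0.935, 0.0, -0.0]
ft_force: [0.3, -0.4, -0.7]
gripper_width: 0.0127
gripper_force: 31.4
```

View pics/v8.png

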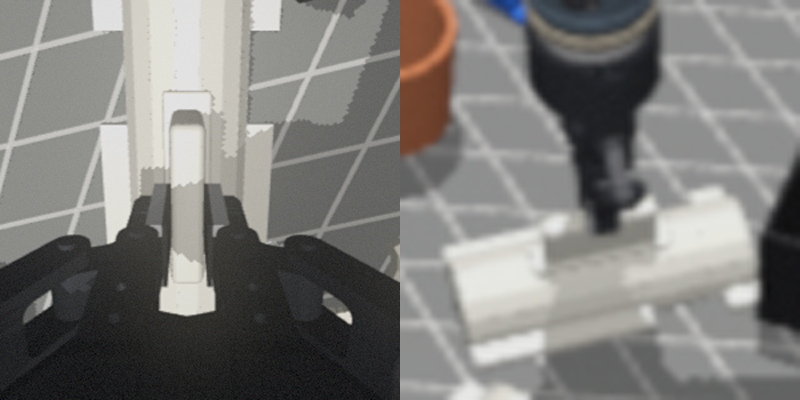

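```bash
python3 -m inch '[0,0,0,0,0.4, 0,0,0,0,0.4, 0,0,0,0,0.4, 0,0,-5,0,0.4, 0,0,-10,0,0.4, 0,0,-14,0,0.4, 0,0,-18,0,0.4, 0,0,-18,0,0.4]'; python3 -m inch '[0,0,0,0,0, 0,0,0,0,0, 0,0,0,0,0, 0,0,0,0,0, 0,0,0,0,0]' 30;  python3 - <<'E'
from fit import *
from plant import status
print(status.read_state()['wrist_torque'])
w=vision.snapshot('wrist'); s=vision.snapshot('scene')
for n,i in(('w4',w),('s4',s)): cv2.imwrite(f'pics/{n}.png',i)
E
```

```text
time_s: 6.37
ee_pos: [0.4419, -0.1276, 0.012]
tool_rot: [0.354, 0.935, -0.0, -0.001]
ft_force: [-0.1, 0.4, -0.3]
gripper_width: 0.0345
gripper_force: 0.0
time_s: 6.78
ee_pos: [0.4426, -0.1277, 0.013]
tool_rot: [0.354, 0.935, 0.0, 0.0]
ft_force: [-0.2, 0.1, -1.9]
gripper_width: 0.0135
gripper_force: 30.5
[-0.03554936  0.03992243 -0.01247478]
```

```bash
cat > tgt.py <<'E'
import numpy as np
from fit import rot
q=np.load('rack.npy'); R=rot(np.radians(q[3]),np.radians(30))
def tcp(tube,x,z,y=0,drop=43):  # pivot (mm, seam frame) -> reported TCP mm
    return (q[:3]+R@[0,.065 if tube==1 else -.065,0]+R@(np.array([x,y,z])/1e3))*1e3-[0,0,drop]
def arc(h,th,p=56):
    t=np.radians(th); return h-90*np.cos(t)+p*np.sin(t), 90*np.sin(t)+p*np.cos(t)
E
python3 - <<'E'
from tgt import *
from plant import status
print(q, status.read_state()['ee_pos'])
a=[tcp(1,*arc(5,t)) for t in (30,22,15,8,3,0)]
print('start+25', (a[0]+[0,0,25]).round(1))
for k in a: print(k.round(1),(k-a[0]-[0,0,25]).round(1))
for x,z in((-85,56),(-85,90),(0,90),(0,76),(0,56)): print(x,z,tcp(1,x,z).round(1))
E
```

```text
[5.29519638e-01 1.92809429e-01 1.09286022e-01 1.70846173e+02] [ 0.44262262 -0.1277584   0.01301606]
start+25 [603.8 115.  149.8]
[603.8 115.  124.8] [  0.   0. -25.]
[610.6 113.9 111.7] [  6.8  -1.1 -38.1]
[615.  113.2  99.6] [ 11.3  -1.8 -50.2]
[618.  112.7  87. ] [ 14.2  -2.3 -62.8]
[619.2 112.5  77.8] [ 15.4  -2.5 -72. ]
[619.5 112.5  72.3] [ 15.7  -2.5 -77.5]
-85 56 [619.5 112.5  72.3]
-85 90 [636.3 109.8 101.7]
0 90 [563.6 121.5 144.2]
0 76 [556.7 122.6 132.1]
0 56 [546.8 124.2 114.8]
```

```bash
python3 -m inch '[0,0,15,0,0, 0,0,45,0,0, 0,0,80,0,0, 0,0,115,0,0, 20,30,150,5,0, 40,60,180,10,0, 60,90,187,15,0, 80,120,187,20,0]' 30;  python3 -m inch '[25,35,0,5,0, 50,70,0,10,0, 70,105,0,12.3,0, 81,123,0,12.3,0, 81,123,0,12.3,0, 81,123,-20,12.3,0, 81,123,-20,12.3,0, 81,123,-20,12.3,0]'
```

```text
time_s: 7.55
ee_pos: [0.5241, -0.0084, 0.2038]
tool_rot: [0.185, 0.983, 0.001, 0.003]
ft_force: [0.5, 0.1, -1.5]
gripper_width: 0.0132
gripper_force: 30.5
time_s: 8.22
ee_pos: [0.6013, 0.1131, 0.1787]
tool_rot: [0.081, 0.997, -0.001, -0.002]
ft_force: [0.5, 0.4, -1.9]
gripper_width: 0.0134
gripper_force: 30.4
```

```bash
python3 -m inch '[0,0,-20,0,0, 0,0,-40,0,0, 0,0,-48,0,0, 0,0,-55,0,0, 3,-0.5,-61,0,0, 7,-1,-68,0,0, 9,-1.5,-74,0,0, 11,-2,-80,0,0]' 22;  python3 -m inch '[1.5,0,-5,0,0, 3,0,-10,0,0, 4,-0.3,-15,0,0, 4.5,-0.4,-19,0,0, 4.8,-0.5,-23,0,0, 5,-0.5,-27,0,0, 5,-0.5,-28,0,0, 5,-0.5,-28,0,0]'
python3 - <<'E'
from fit import *
w=vision.snapshot('wrist'); s=vision.snapshot('scene'); t=vision.snapshot('top')
for n,i in(('w5',w),('s5',s),('t5',t)): cv2.imwrite(f'pics/{n}.png',i)
cv2.imwrite('pics/v9.png',np.hstack([cv2.resize(w,(640,400))[:,120:520],cv2.resize(s[190:310,320:440],(400,400),interpolation=2)]))
E
```

```text
time_s: 8.88
ee_pos: [0.6167, 0.1119, 0.1012]
tool_rot: [0.08, 0.997, 0.001, 0.003]
ft_force: [3.9, 0.4, 2.8]
gripper_width: 0.0134
gripper_force: 31.7
time_s: 9.55
ee_pos: [0.6224, 0.111, 0.0729]
tool_rot: [0.081, 0.997, 0.0, 0.004]
ft_force: [7.1, -0.2, 1.8]
gripper_width: 0.0136
gripper_force: 33.6
```

View pics/v9.png

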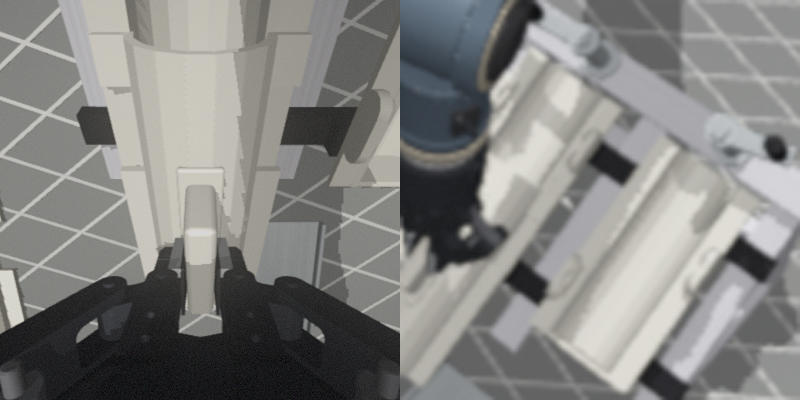

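```bash
python3 - <<'E'
from tgt import *
from fit import proj,vision,cv2
from plant import status
P=vision.camera_params('wrist'); tc=status.read_state()['ee_pos']
o=q[:3]+R@[0,.065,0]
print('tcp tube frame',((tc+[0,0,.043]-o)@R*1e3).round(1))
for xc in(-95,-90,-85,-80): 
    print(xc,[proj(P,np.array([o+R@(np.array(v)/1e3)]))[0].round(1).tolist() for v in((xc+90,0,32),(xc+90,32,0),(xc+90,46,4),(xc+90,-46,4),(xc+35,0,64))])
w=cv2.imread('pics/w5.png'); 
print(w[30:70,320].mean(1).astype(int)); print(w[20:50,232].mean(1).astype(int)); print(w[20:50,408].mean(1).astype(int))
E
```

```text
tcp tube frame [-87.1   1.   58. ]
-95 [[324.7, 76.4], [249.8, 46.2], [215.1, 49.4], [432.2, 49.1], [324.3, 241.9]]
-90 [[324.8, 61.7], [247.7, 33.3], [211.9, 36.3], [435.6, 36.0], [324.4, 234.5]]
-85 [[325.0, 45.8], [245.5, 19.5], [208.5, 22.3], [439.2, 22.0], [324.5, 226.6]]
-80 [[325.2, 28.7], [243.1, 4.9], [204.9, 7.4], [443.1, 7.2], [324.7, 218.2]]
[193 191 191 190 192 190 191 192 191 190 191 191 191 190 191 192 191 192
 191 193 188 174 168 171 186 195 195 196 195 197 196 196 197 196 196 197
 196 196 197 196]
[188 189 188 188 188 191 191 189 188 190 190 186 168 163 174 194 195 194
 196 194 194 194 194 193 194 192 193 192 194 193]
[145 147 148 147 148 147 149 146 146 148 146 143 124 123 132 150 151 152
 151 152 150 152 151 148 149 152 151 150 152 150]
```

```bash
python3 -m inch '[4,-1,10,0,0, 17,-2.7,30,0,0, 0,0,40,0,0, -20,3,51,0,0, -40,6,62,0,0, -56.5,9,73,0,0, -56.5,9,73,0,0, -56.5,9,73,0,0]' 25; python3 -m inch '[0,0,0,0,0, 0,0,0,0,0]'
```

```text
time_s: 10.37
ee_pos: [0.5615, 0.1209, 0.1452]
tool_rot: [0.08, 0.997, 0.0, -0.0]
ft_force: [1.0, 0.8, -1.8]
gripper_width: 0.0136
gripper_force: 33.1
time_s: 10.53
ee_pos: [0.5624, 0.1201, 0.1442]
tool_rot: [0.08, 0.997, -0.0, -0.0]
ft_force: [-0.4, -0.3, -2.8]
gripper_width: 0.0135
gripper_force: 33.1
```

```bash
python3 -m inch '[-2,1.5,-5,0,0, -5,2,-10,0,0, -7,2.5,-14,0,0, -9,2.8,-17,0,0, -11,3.1,-20,0,0, -12.5,3.3,-23,0,0, -12.5,3.3,-23,0,0]'; python3 -m inch '[-1,0.2,-2,0,0, -2,0.3,-4,0,0, -3.2,0.5,-6,0,0, -4,0.6,-7,0,0, -4,0.6,-7,0,0, -4,0.6,-7,0,0]'; python3 - <<'E'
from tgt import *
from plant import status
print(((status.read_state()['ee_pos']+[0,0,.043]-q[:3]-R@[0,.065,0])@R*1e3).round(1))
E
```

```text
time_s: 11.12
ee_pos: [0.5489, 0.1237, 0.1211]
tool_rot: [0.08, 0.997, -0.0, -0.001]
ft_force: [0.4, 0.6, -0.9]
gripper_width: 0.0135
gripper_force: 33.1
time_s: 11.62
ee_pos: [0.5473, 0.1242, 0.1157]
tool_rot: [0.08, 0.997, 0.0, 0.002]
ft_force: [3.6, -0.7, 1.0]
gripper_width: 0.0135
gripper_force: 33.5
[ 0.1 -0.1 57. ]
```

```bash
python3 -m inch '[0,0,0,0,0.3, 0,0,0,0,0.3, 0,0,0,0,0.3, 0,0,0,0,0.3, 0,0,15,0,0.3, 0,0,35,0,0.3, 0,0,60,0,0, 0,0,60,0,0]'; python3 -m inch '[0,0,0,0,0, 0,0,0,0,0, 0,0,-6,0,0, 0,0,-12,0,0, 0,0,-18,0,0, 0,0,-22,0,0, 0,0,-25,0,0, 0,0,-25,0,0]';
```

```text
time_s: 12.28
ee_pos: [0.5484, 0.125, 0.1791]
tool_rot: [0.08, 0.997, 0.002, 0.003]
ft_force: [0.1, -0.6, 0.6]
gripper_width: 0.0023
gripper_force: 0.0
time_s: 12.95
ee_pos: [0.5451, 0.1241, 0.1487]
tool_rot: [0.08, 0.997, -0.0, -0.001]
ft_force: [-0.8, -0.7, -0.4]
gripper_width: 0.0002
gripper_force: 0.0
```

```bash
python3 -m inch '[5,0,-3,0,0, 5,0,-6,0,0, 5,0,-8,0,0, 5,0,-10,0,0, 5,0,-10,0,0]';  python3 -m inch '[0,0,-1,0,0, 0,0,-2,0,0, 0,0,-3,0,0, 0,0,-3,0,0]'; python3 - <<'E'
from fit import *
w=vision.snapshot('wrist'); s=vision.snapshot('scene'); t=vision.snapshot('top')
for n,i in(('w6',w),('s6',s),('t6',t)): cv2.imwrite(f'pics/{n}.png',i)
E
```

```text
time_s: 13.37
ee_pos: [0.5504, 0.1243, 0.1394]
tool_rot: [0.08, 0.997, -0.0, -0.0]
ft_force: [0.1, -0.4, -0.2]
gripper_width: -0.0
gripper_force: 0.0
time_s: 13.7
ee_pos: [0.5514, 0.1244, 0.1378]
tool_rot: [0.08, 0.997, 0.0, 0.001]
ft_force: [-0.7, 0.0, 3.3]
gripper_width: -0.0002
gripper_force: 1.5
```

```bash
python3 - <<'E'
from tgt import *
from fit import *
T=cv2.imread('pics/top0.png');Sc=cv2.imread('pics/scene0.png')
def dark(im,c,r=9):
    u,v=map(int,c); a=im[v-r:v+r+1,u-r:u+r+1].max(2)<60
    n,l,st,ce=cv2.connectedComponentsWithStats(a.astype(np.uint8)); 
    return [(np.round(ce[i]+[u-r,v-r],1).tolist(),int(st[i,4])) for i in range(1,n) if st[i,4]>5]
print('k1 top',dark(T,(266,213)),'scene',dark(Sc,(357,193)));print('k2 top',dark(T,(178,203)),'scene',dark(Sc,(432,234)))
for k,s in((1,1),(2,-1)):
    o=q[:3]+R@[0,s*.065,0]
    for ph in(1.4,1.5,1.6,1.7,1.8):
        X=np.array([o+R@(np.array([115-45*np.cos(ph),s*45*np.sin(ph),z])/1e3) for z in(58,)])
        print(k,ph,[proj(vision.camera_params(n),X).round(1).tolist() for n in('top','scene')])
E
```

```text
k1 top [([265.1, 213.4], 56), ([272.5, 217.0], 48)] scene [([352.9, 191.9], 184)]
k2 top [([180.7, 203.0], 109)] scene [([432.4, 234.3], 28)]
1 1.4 [[[265.5, 211.7]], [[357.6, 193.6]]]
1 1.5 [[[265.3, 213.1]], [[358.4, 192.1]]]
1 1.6 [[[265.0, 214.5]], [[359.4, 190.6]]]
1 1.7 [[[264.5, 215.9]], [[360.5, 189.3]]]
1 1.8 [[[263.8, 217.2]], [[361.7, 188.1]]]
2 1.4 [[[181.1, 198.2]], [[428.4, 240.2]]]
2 1.5 [[[180.3, 199.5]], [[429.6, 238.9]]]
2 1.6 [[[179.6, 200.9]], [[430.7, 237.4]]]
2 1.7 [[[179.2, 202.3]], [[431.6, 235.8]]]
2 1.8 [[[178.9, 203.6]], [[432.4, 234.1]]]
```

```bash
python3 - <<'E'
from tgt import *
def K(k,ph):
    s=1 if k==1 else -1
    return tcp(k,115-45*np.cos(ph),62,s*45*np.sin(ph),37.7)
for k,p0 in((1,1.5),(2,1.78)):
    a=K(k,p0); print(k,a.round(1))
    for ph in (1.5,1.3,1.1,.9,.7,.5,.3,.15,0,-.04): print(ph,(K(k,ph)-a).round(1))
E
```

```text
1 [447.   94.8 181.2]
1.5 [0. 0. 0.]
1.3 [ 7.8  0.3 -4.4]
1.1 [15.5  2.3 -8.6]
0.9 [ 22.7   6.1 -12.4]
0.7 [ 29.2  11.4 -15.6]
0.5 [ 34.8  18.  -18.2]
0.3 [ 39.1  25.7 -19.9]
0.15 [ 41.4  32.  -20.7]
0 [ 42.9  38.6 -20.9]
-0.04 [ 43.1  40.3 -20.9]
2 [471.2 312.6 187.5]
1.5 [10.9 -0.9 -6.3]
1.3 [ 18.2  -3.6 -10.7]
1.1 [ 24.8  -8.  -14.9]
0.9 [ 30.5 -13.8 -18.7]
0.7 [ 35.  -20.9 -21.9]
0.5 [ 38.2 -28.9 -24.4]
0.3 [ 39.9 -37.5 -26.2]
0.15 [ 40.1 -44.2 -26.9]
0 [ 39.5 -50.9 -27.2]
-0.04 [ 39.1 -52.7 -27.2]
```

```bash
python3 -m inch '[0,0,30,0,0.4, 0,0,70,0,0.4, -30,-8,100,0,0.4, -65,-18,100,0,0.4, -104,-30,95,0,0.4, -104,-30,95,0,0.4, -104,-30,95,0,0.4, -104,-30,95,0,0.4]'
```

```text
time_s: 14.52
ee_pos: [0.4471, 0.0946, 0.2321]
tool_rot: [0.08, 0.997, 0.0, 0.001]
ft_force: [0.3, -0.1, -0.3]
gripper_width: 0.034
gripper_force: 0.0
```

```bash
python3 - <<'E'
from tgt import *
from fit import *
from plant import status
print(status.read_state()['ee_pos'],status.read_state()['gripper_width'])
w=vision.snapshot('wrist');P=vision.camera_params('wrist'); t=vision.snapshot('top'); s=vision.snapshot('scene')
for n,i in(('w7',w),('t7',t),('s7',s)): cv2.imwrite(f'pics/{n}.png',i)
o=q[:3]+R@[0,.065,0]
for ph in(1.4,1.5,1.6): print(ph,[proj(P,np.array([o+R@(np.array([115-45*np.cos(ph),45*np.sin(ph),z])/1e3)]))[0].round(1).tolist() for z in(40,74)])
d=(w.max(2)<45).astype(np.uint8); d[280:]=0
n,l,st,ce=cv2.connectedComponentsWithStats(d)
print([(ce[i].round(1).tolist(),st[i].tolist()) for i in range(1,n) if st[i,4]>150])
E
```

```text
[0.44711478 0.09462075 0.23212303] 0.03398528240524864
1.4 [[321.3, 205.9], [321.6, 242.6]]
1.5 [[320.6, 201.7], [320.8, 238.5]]
1.6 [[320.5, 197.4], [320.7, 234.2]]
[([203.5, 131.2], [190, 114, 29, 32, 206])]
```

```bash
python3 -m inch '[0,0,-20,0,0.4, 0,0,-38,0,0.4, 0,0,-51,0,0.4, 0,0,-51,0,0.4, 0,0,-51,0,0, 0,0,-51,0,0, 0,0,-51,0,0, 0,0,-51,0,0]' 20
```

```text
time_s: 15.33
ee_pos: [0.4473, 0.093, 0.1813]
tool_rot: [0.081, 0.997, -0.001, 0.0]
ft_force: [1.0, -5.4, -2.0]
gripper_width: 0.0151
gripper_force: 22.2
```

Gripped the knob (15 mm). Swing along the arc.

```bash
python3 -m inch '[4,0,-2,0,0, 8,0.3,-4.4,0,0, 15.5,2.3,-8.6,0,0, 22.7,6,-12.4,0,0, 29.2,11.4,-15.6,0,0, 34.8,18,-18.2,0,0, 39.1,25.7,-19.9,0,0, 41.4,32,-20.7,0,0]';python3 -m inch '[0.8,4,-0.1,0,0, 1.5,7.5,-0.2,0,0, 1.5,8.5,-0.2,0,0, 1.5,8.5,-0.2,0,0]'
```

```text
time_s: 16.0
ee_pos: [0.4911, 0.12, 0.1593]
tool_rot: [0.083, 0.997, -0.004, 0.003]
ft_force: [7.9, -9.8, -11.9]
gripper_width: 0.0149
gripper_force: 22.2
time_s: 16.33
ee_pos: [0.4923, 0.1311, 0.1596]
tool_rot: [0.081, 0.997, -0.002, 0.003]
ft_force: [7.9, -9.2, -11.2]
gripper_width: 0.0151
gripper_force: 22.0
```

```bash
python3 -m inch '[-1,2,0.5,0,0, -2,4,1,0,0, -2,4,1,0,0, -2,4,1,0,0]'; python3 - <<'E'
from tgt import *
from plant import status
tc=status.read_state()['ee_pos']; print((((tc+[0,0,.0377])-q[:3]-R@[0,.065,0])@R*1e3).round(1))
E
```

```text
time_s: 16.67
ee_pos: [0.492, 0.1312, 0.16]
tool_rot: [0.083, 0.997, -0.004, 0.004]
ft_force: [13.8, -15.6, -17.4]
gripper_width: 0.0151
gripper_force: 21.5
[67.8  1.8 62.9]
```

```bash
python3 -m inch '[1,-3,-1,0,0, 1,-3,-1,0,0.4, 1,-3,-1,0,0.4, 1,-3,-1,0,0.4, 1,-3,-1,0,0.4, 10,0,25,0,0.4, 20,0,65,0,0.4, 20,0,105,0,0.4]'; python3 -m inch '[30,-20,10,0,0.5, 60,-60,10,0,0.5, 90,-100,10,0,0.5, 110,-140,0,0,0.5, 130,-180,-20,0,0.5, 143,-220,-40,0,0.5, 143,-250,-60,0,0.5, 143,-250,-60,0,0.5]'; python3 - <<'E'
from fit import *
from tgt import *
w=vision.snapshot('wrist'); s=vision.snapshot('scene'); t=vision.snapshot('top')
for n,i in(('w8',w),('t8',t),('s8',s)): cv2.imwrite(f'pics/{n}.png',i)
# keeper1 check: dark knob in top/scene, predicted shut
o=q[:3]+R@[0,.065,0]
for ph in(0,.15,.3):
    X=np.array([o+R@(np.array([115-45*np.cos(ph),45*np.sin(ph),62])/1e3)]); print(ph,[proj(vision.camera_params(n),X)[0].round(1).tolist() for n in('top','scene')])
for n,i,c in(('top',t,(243,204)),('scene',s,(367,204))):
    u,v=c; a=(i[v-14:v+15,u-14:u+15].max(2)<60).astype(np.uint8); k,l,st,ce=cv2.connectedComponentsWithStats(a); print(n,[((ce[j]+[u-14,v-14]).round(1).tolist(),int(st[j,4])) for j in range(1,k) if st[j,4]>5])
# cover 2 refit
vs=[view('top',t,(320,125,366,190)),view('scene',s,(217,222,290,288))]
print(opt(lambda p:score(vs,[(C2,rot(np.radians(p[2])),np.array([p[0],p[1],0]))]),[.6486,-.1153,172.5],[.004,.004,2]))
E
```

```text
time_s: 17.33
ee_pos: [0.5079, 0.1396, 0.2669]
tool_rot: [0.08, 0.997, -0.0, -0.0]
ft_force: [1.3, 1.0, -0.4]
gripper_width: 0.0337
gripper_force: 0.0
time_s: 18.0
ee_pos: [0.6503, -0.1151, 0.2042]
tool_rot: [0.082, 0.997, -0.001, -0.001]
ft_force: [-0.7, -0.6, 0.3]
gripper_width: 0.0427
gripper_force: 0.0
0 [[251.7, 196.9], [362.5, 214.1]]
0.15 [[254.2, 197.5], [360.6, 212.5]]
0.3 [[256.5, 198.3], [358.9, 210.7]]
top [([251.5, 198.3], 53), ([230.8, 209.9], 35)]
scene [([354.3, 194.3], 35), ([363.0, 214.5], 28)]
(array([ 6.47311651e-01, -1.15899587e-01,  1.72474299e+02]), np.float64(0.4628881771341039))
```

```bash
python3 - <<'E'
from fit import *
from plant import status
s=status.read_state(); w=vision.snapshot('wrist'); cv2.imwrite('pics/w9.png',w); print(s['ee_pos'])
P=vision.camera_params('wrist'); h=proj(P,np.vstack(C2)@rot(np.radians(172.5)).T+[.6486,-.1153,0]); print(h.min(0),h.max(0))
x0,y0=np.maximum(h.min(0)-15,0).astype(int); x1,y1=(h.max(0)+15).astype(int)
vs=[view('wrist',w,(x0,y0,x1,min(y1,270)))]
q,sc=opt(lambda p:score(vs,[(C2,rot(np.radians(p[2])),np.array([p[0],p[1],0]))]),[.6486,-.1153,172.5],[.004,.004,2]); print(q.round(4),sc)
E
```

```text
[ 0.64991706 -0.1128923   0.20477041]
[276.75220594 101.79074407] [351.35932477 247.46529862]
[ 6.486000e-01 -1.136000e-01  1.731422e+02] 0.6878167904249428
```

```bash
python3 -m inch '[-1.3,-2,-35,2,0.4, -1.3,-2,-75,2,0.4, -1.3,-2,-110,2,0.4, -1.3,-2,-140,2,0.4, -1.3,-2,-165,2,0.4, -1.3,-2,-182,2,0.4, -1.3,-2,-192,2,0.4, -1.3,-2,-192,2,0.4]'; python3 -m inch '[0,0,0,0,0, 0,0,0,0,0, 0,0,0,0,0, 0,0,0,0,0, 0,0,0,0,0]' 30; python3 - <<'E'
from tgt import *
a=[tcp(2,*arc(-68,t)) for t in (30,22,15,8,3,0)]
print('start+25', (a[0]+[0,0,25]).round(1))
for k in a: print(k.round(1),(k-a[0]-[0,0,25]).round(1))
for x,z in((-158,90),(0,90),(0,76),(0,56)): print(x,z,tcp(2,x,z).round(1))
E
```

```text
time_s: 18.87
ee_pos: [0.6488, -0.1103, 0.0126]
tool_rot: [0.061, 0.998, 0.001, -0.001]
ft_force: [-0.0, 0.6, -0.2]
gripper_width: 0.0343
gripper_force: 0.0
time_s: 19.28
ee_pos: [0.6507, -0.1129, 0.0158]
tool_rot: [0.063, 0.998, 0.0, 0.002]
ft_force: [0.5, 1.0, 6.5]
gripper_width: 0.0134
gripper_force: 32.6
start+25 [686.9 233.3 113.3]
[686.9 233.3  88.3] [  0.   0. -25.]
[693.7 232.2  75.2] [  6.8  -1.1 -38.1]
[698.1 231.5  63.1] [ 11.3  -1.8 -50.2]
[701.1 231.   50.5] [ 14.2  -2.3 -62.8]
[702.3 230.8  41.3] [ 15.4  -2.5 -72. ]
[702.6 230.8  35.8] [ 15.7  -2.5 -77.5]
-158 90 [719.4 228.1  65.2]
0 90 [584.3 249.8 144.2]
0 76 [577.4 250.9 132.1]
0 56 [567.5 252.5 114.8]
```

```bash
python3 - <<'E'
from fit import *
from scipy.optimize import least_squares
obs={'scene':[382,321,428,374],'top':[155,113,201,155]}
a=np.linspace(0,6.28,24)
def bx(q,n):
    X=np.vstack([np.c_[q[0]+.04*np.cos(a),q[1]+.04*np.sin(a),0*a],np.c_[q[0]+.04*np.cos(a),q[1]+.04*np.sin(a),0*a+.13],np.c_[q[0]+.015*np.cos(a),q[1]+.015*np.sin(a),0*a+.19]])
    h=proj(vision.camera_params(n),X); return np.r_[h.min(0),h.max(0)]
r=least_squares(lambda q:np.r_[bx(q,'scene')-obs['scene'],bx(q,'top')-obs['top']],[.66,.22]); print(r.x,r.fun.round(1))
from tgt import *
print('tube2 foot end', (q[:3]+R@[-.09,-.065,0]).round(3), 'head',(q[:3]+R@[.09,-.065,0]).round(3))
for H,th in((80,30),(80,25),(80,20),(89,20),(90,13),(90,6),(90,0)):
    x,z=arc(H,th,58.8); print(H,th,tcp(2,x-2*np.cos(np.radians(th)),z+2*np.sin(np.radians(th))).round(1))
E
```

```text
[0.69905783 0.37394522] [ 2.   0.5 -2.2  1.   2.7  2.  -2.5 -0.4]
tube2 foot end [0.617 0.245 0.064] head [0.463 0.269 0.154]
80 30 [562.3 253.4 165.1]
80 25 [567.  252.6 156.8]
80 20 [571.  252.  148.2]
89 20 [563.3 253.2 152.7]
90 13 [566.7 252.6 140.6]
90 6 [569.5 252.2 127.6]
90 0 [570.6 252.  116.2]
```

```bash
python3 -m inch '[0,0,15,0,0, 0,0,45,0,0, 0,0,85,0,0, 0,0,125,0,0, 0,0,165,0,0, 0,0,205,0,0, -10,35,245,-1,0, -20,70,255,-2,0]' 30; python3 -m inch '[-9,38,0,0,0, -18,76,0,0,0, -27,114,0,0,0, -36,152,0,0,0, -45,190,0,0,0, -54,228,0,0,0, -63,266,0,0,0, -68,296,0,0,0]';  python3 -m inch '[0,0,0,0,0, 0,0,0,0,0]'
```

```text
time_s: 19.95
ee_pos: [0.6325, -0.0546, 0.2713]
tool_rot: [0.085, 0.996, -0.001, 0.004]
ft_force: [1.5, 0.6, -1.8]
gripper_width: 0.0134
gripper_force: 31.5
time_s: 20.62
ee_pos: [0.5609, 0.2502, 0.266]
tool_rot: [0.079, 0.997, 0.001, -0.001]
ft_force: [-0.2, 0.6, -2.2]
gripper_width: 0.0133
gripper_force: 31.5
time_s: 20.78
ee_pos: [0.5617, 0.2492, 0.2655]
tool_rot: [0.078, 0.997, -0.0, -0.001]
ft_force: [-0.4, -0.1, -1.9]
gripper_width: 0.0135
gripper_force: 31.5
```

```bash
python3 -m inch '[0,4,-30,0,0, 0.5,4,-60,0,0, 0.5,4,-80,0,0, 0.5,4,-92,0,0, 0.5,4,-100,0,0, 3,3.7,-104,0,0, 5,3.4,-109,0,0, 5,3.4,-109,0,0]' 22; python3 -m inch '[2,-0.3,-4,0,0, 4,-0.6,-9,0,0, 4,-0.6,-9,0,0]'
```

```text
time_s: 21.45
ee_pos: [0.5696, 0.2496, 0.1581]
tool_rot: [0.081, 0.997, 0.0, 0.001]
ft_force: [0.2, 0.3, -0.3]
gripper_width: 0.0132
gripper_force: 31.8
time_s: 21.7
ee_pos: [0.5749, 0.2492, 0.1492]
tool_rot: [0.081, 0.997, 0.001, 0.003]
ft_force: [5.4, -1.0, 3.4]
gripper_width: 0.0132
gripper_force: 32.4
```

```bash
python3 -m inch '[4,0,8,0,0, 0,2,12,0,0, -6,4,15,0,0, -6,4,15,0,0, -6,4,15,0,0, -6,4,15,0,0]'; python3 - <<'E'
from tgt import *
from fit import *
from plant import status
tc=status.read_state()['ee_pos']; o=q[:3]+R@[0,-.065,0]
print('tube frame pivot',(((tc+[0,0,.043])-o)@R*1e3).round(1))
w=vision.snapshot('wrist'); cv2.imwrite('pics/w10.png',w); P=vision.camera_params('wrist')
x,z=arc(90,20,58.8)
for th in(15,20,25):
    t=np.radians(th); piv=(tc+[0,0,.043]); Rc=R@np.array([[np.cos(t),0,np.sin(t)],[0,1,0],[-np.sin(t),0,np.cos(t)]])
    oc=piv-Rc@[-.002,0,.0588]
    print(th,[proj(P,np.array([oc+Rc@(np.array(v)/1e3)]))[0].round(1).tolist() for v in((90,0,32),(90,46,4),(90,-46,4),(35,0,64),(44,-46,4))])
print('lugs',[proj(P,np.array([o+R@(np.array(v)/1e3)]))[0].round(1).tolist() for v in((90,46,0),(90,-46,0))])
o4=w[:, 100:540]; cv2.imwrite('pics/v10.png',cv2.resize(o4,(660,600)))
E
```

```text
time_s: 22.2
ee_pos: [0.5654, 0.2537, 0.163]
tool_rot: [0.08, 0.997, -0.0, -0.0]
ft_force: [0.8, 1.0, -2.2]
gripper_width: 0.013
gripper_force: 31.7
tube frame pivot [26.1 -0.8 96.6]
15 [[321.9, 52.3], [229.5, 49.3], [413.6, 49.2], [322.0, 205.4], [400.6, 139.0]]
20 [[321.8, 58.1], [235.0, 59.6], [407.9, 59.4], [322.0, 200.9], [397.9, 145.0]]
25 [[321.7, 64.9], [239.9, 70.0], [402.9, 69.9], [321.9, 197.1], [395.4, 151.4]]
lugs [[239.9, 57.9], [400.0, 57.8]]
```

```bash
python3 -m inch '[-2,-0.5,-6,0,0, -2,-0.7,-10,0,0, 0,-0.9,-16,0,0, 1.3,-1.1,-22,0,0, 2.7,-1.3,-29,0,0, 4,-1.5,-35,0,0, 4,-1.5,-35,0,0]'; python3 -m inch '[0.5,-0.1,-4,0,0, 1,-0.2,-8,0,0, 1,-0.2,-11,0,0, 1,-0.2,-11,0,0, 1,-0.2,-11,0,0]'; python3 - <<'E'
from tgt import *
from plant import status
print((((status.read_state()['ee_pos']+[0,0,.043])-q[:3]-R@[0,-.065,0])@R*1e3).round(1))
E
```

```text
time_s: 22.83
ee_pos: [0.5716, 0.2515, 0.1273]
tool_rot: [0.081, 0.997, -0.0, 0.001]
ft_force: [5.0, 0.4, 2.2]
gripper_width: 0.0135
gripper_force: 33.4
time_s: 23.25
ee_pos: [0.5722, 0.2514, 0.1168]
tool_rot: [0.081, 0.997, 0.0, 0.001]
ft_force: [5.4, -0.5, 1.2]
gripper_width: 0.013
gripper_force: 34.2
[-3.2  0.4 60.2]
```

```bash
python3 -m inch '[-1,0.2,-2,0,0, -2,0.3,-4,0,0, -2,0.3,-4,0,0]'; python3 - <<'E'
from tgt import *
from fit import *
from plant import status
s=status.read_state()
print((((s['ee_pos']+[0,0,.043])-q[:3]-R@[0,-.065,0])@R*1e3).round(1),(s['ft_force']@R).round(1))
w=vision.snapshot('wrist'); cv2.imwrite('pics/w11.png',w); P=vision.camera_params('wrist'); o=q[:3]+R@[0,-.065,0]
print([proj(P,np.array([o+R@(np.array(v)/1e3)]))[0].round(1).tolist() for v in((90,0,32),(90,46,4),(90,-46,4),(90,46,0),(35,0,64))])
g=w.mean(2).astype(int)
for c in (320,):print(c,g[60:110,c].tolist())
E
```

```text
time_s: 23.5
ee_pos: [0.5712, 0.2515, 0.1132]
tool_rot: [0.081, 0.997, 0.0, 0.002]
ft_force: [6.8, -1.2, 3.4]
gripper_width: 0.0132
gripper_force: 34.7
[-4.1  0.5 56.6] [-4.2  0.1  6.4]
[[323.2, 40.3], [204.9, 17.6], [439.9, 17.1], [207.7, 14.9], [323.1, 225.6]]
320 [160, 162, 163, 162, 163, 161, 163, 161, 161, 159, 165, 163, 164, 163, 162, 162, 164, 165, 165, 161, 165, 165, 163, 165, 162, 164, 164, 164, 164, 163, 165, 163, 164, 164, 163, 164, 165, 163, 165, 165, 163, 164, 165, 164, 163, 164, 164, 164, 167, 164]
```

```bash
python3 -m inch '[0,0,2,0,0, 0,0,2,0,0.3, 0,0,2,0,0.3, 0,0,2,0,0.3, 0,0,2,0,0.3, 0,0,20,0,0.3, 0,0,40,0,0.3, 0,0,75,0,0]'; python3 -m inch '[0,0,5,0,0, 0,-50,15,0,0, 0,-90,25,0,0, 0,-130,30,0,0, 30,-170,30,0,0, 60,-210,30,0,0, 100,-250,30,0,0, 140,-290,30,0,0]'; python3 - <<'E'
from tgt import *
from fit import *
s=vision.snapshot('scene'); t=vision.snapshot('top'); cv2.imwrite('pics/s12.png',s); cv2.imwrite('pics/t12.png',t)
out=[]
for n,im,(x0,y0,x1,y1) in (('top',t,(165,150,295,250)),('scene',s,(318,182,448,312))):
    k=6; b=cv2.resize(im[y0:y1,x0:x1],None,fx=k,fy=k,interpolation=2); P=vision.camera_params(n)
    for C,y in((C1,.065),(C2,-.065)):
        for p in C: cv2.polylines(b,[cv2.convexHull(((proj(P,p@R.T+q[:3]+R@[0,y,0])-[x0,y0]+.5)*k).astype(np.int32))],1,(0,0,255),1)
    out.append(cv2.resize(b,(400,int(400*b.shape[0]/b.shape[1]))))
h=max(o.shape[0] for o in out); out=[cv2.copyMakeBorder(o,0,h-o.shape[0],0,0,0) for o in out]
cv2.imwrite('pics/v10.png',np.hstack(out))
E
```

```text
time_s: 24.22
ee_pos: [0.5662, 0.2513, 0.1854]
tool_rot: [0.08, 0.997, -0.002, -0.004]
ft_force: [0.5, -0.1, -0.5]
gripper_width: 0.0146
gripper_force: 0.0
time_s: 24.88
ee_pos: [0.6731, -0.0019, 0.2183]
tool_rot: [0.08, 0.997, 0.0, -0.0]
ft_force: [0.5, 0.3, -0.2]
gripper_width: 0.0001
gripper_force: 0.0
```

View pics/v10.png

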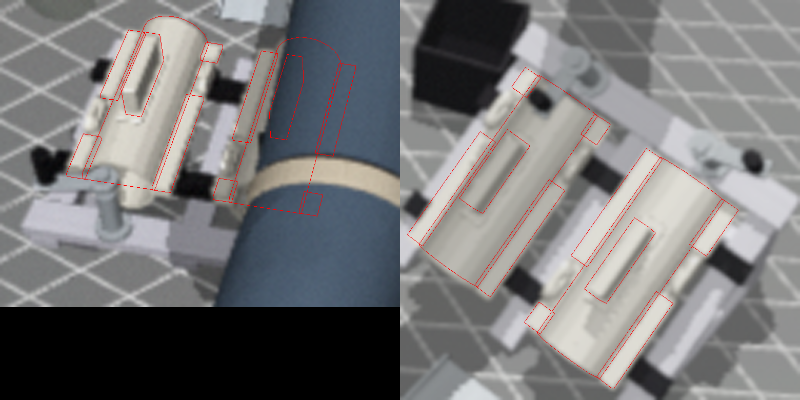

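```bash
python3 -m inch '[-15,38,20,0,0, -30,76,20,0,0, -45,114,20,0,0, -60,152,20,0,0, -75,190,20,0,0, -90,228,10,0,0, -102,254,-20,0,0, -102,254,-45,0,0]'; python3 -m inch '[0,0,-10,0,0, 0,0,-18,0,0, 0,0,-24,0,0, 0,0,-24,0,0, 0,0,-24,0,0]'
```

```text
time_s: 25.65
ee_pos: [0.5661, 0.2639, 0.1723]
tool_rot: [0.074, 0.997, 0.003, -0.001]
ft_force: [0.3, 1.0, -0.8]
gripper_width: -0.0001
gripper_force: 0.0
time_s: 26.07
ee_pos: [0.572, 0.2525, 0.1501]
tool_rot: [0.081, 0.997, 0.0, 0.001]
ft_force: [-0.4, 0.2, -0.3]
gripper_width: -0.0005
gripper_force: 0.0
```

```bash
python3 -m inch '[0,0,-3,0,0, 0,0,-6,0,0, 0,0,-8,0,0, 0,0,-10,0,0, 0,0,-10,0,0]'; python3 -m inch '[0,0,-1,0,0, 0,0,-2,0,0, 0,0,-3,0,0, 0,0,-4,0,0, 0,0,-4,0,0]'
```

```text
time_s: 26.48
ee_pos: [0.5709, 0.2536, 0.139]
tool_rot: [0.08, 0.997, 0.0, 0.0]
ft_force: [-0.1, -0.1, -0.8]
gripper_width: 0.0
gripper_force: 0.0
time_s: 26.9
ee_pos: [0.5728, 0.2539, 0.1376]
tool_rot: [0.08, 0.997, 0.001, 0.002]
ft_force: [0.3, -0.7, 8.0]
gripper_width: -0.0003
gripper_force: 3.9
```

```bash
python3 -m inch '[0,0,30,0,0.4, 0,0,70,0,0.4, -25,15,105,0,0.4, -55,35,105,0,0.4, -85,50,105,0,0.4, -101,59,105,0,0.4, -101,59,105,0,0.4, -101,59,105,0,0.4]'; python3 -m inch '[0,0,0,0,0.4, 0,0,0,0,0.4]'
```

```text
time_s: 27.57
ee_pos: [0.4689, 0.3135, 0.2404]
tool_rot: [0.079, 0.997, 0.0, 0.0]
ft_force: [0.7, -0.6, -0.6]
gripper_width: 0.034
gripper_force: 0.0
time_s: 27.73
ee_pos: [0.471, 0.3116, 0.2401]
tool_rot: [0.081, 0.997, -0.0, 0.0]
ft_force: [0.3, -0.9, 0.9]
gripper_width: 0.034
gripper_force: 0.0
```

```bash
python3 -m inch '[0,1,-20,0,0.4, 0,1,-40,0,0.4, 0,1,-52,0,0.4, 0,1,-52,0,0.4, 0,1,-52,0,0, 0,1,-52,0,0, 0,1,-52,0,0, 0,1,-52,0,0]' 20
```

```text
time_s: 28.4
ee_pos: [0.4706, 0.3109, 0.1882]
tool_rot: [0.081, 0.997, -0.002, 0.0]
ft_force: [1.1, -4.1, -2.7]
gripper_width: 0.0152
gripper_force: 21.3
```

```bash
python3 -m inch '[6,0,-3,0,0, 11,-1,-6.3,0,0, 18.2,-3.6,-10.7,0,0, 24.8,-8,-14.9,0,0, 30.5,-13.8,-18.7,0,0, 35,-20.9,-21.9,0,0, 38.2,-28.9,-24.4,0,0, 39.9,-37.5,-26.2,0,0]'; python3 -m inch '[0.2,-4,-0.4,0,0, 0,-8,-0.7,0,0, -0.4,-12,-1,0,0, -0.8,-15,-1,0,0, -0.8,-15,-1,0,0]'; python3 - <<'E'
from tgt import *
from plant import status
print((((status.read_state()['ee_pos']+[0,0,.0377])-q[:3]-R@[0,-.065,0])@R*1e3).round(1))
E
```

```text
time_s: 29.07
ee_pos: [0.5138, 0.2862, 0.1625]
tool_rot: [0.078, 0.997, 0.008, 0.006]
ft_force: [13.2, 20.5, -19.2]
gripper_width: 0.0149
gripper_force: 21.4
time_s: 29.48
ee_pos: [0.5129, 0.261, 0.1604]
tool_rot: [0.081, 0.997, 0.001, 0.004]
ft_force: [8.6, 0.2, -11.8]
gripper_width: 0.0148
gripper_force: 21.3
[68.   0.3 63.3]
```

```bash
python3 -m inch '[-0.5,-3,0,0,0, -0.5,-5,0,0,0, -0.5,-5,0,0,0, -0.5,-5,0,0,0]'
```

```text
time_s: 29.82
ee_pos: [0.5125, 0.2595, 0.1606]
tool_rot: [0.08, 0.997, 0.003, 0.005]
ft_force: [10.9, 7.5, -16.7]
gripper_width: 0.0149
gripper_force: 20.9
```

```bash
python3 -m inch '[0.5,3,-0.5,0,0, 0.5,3,-0.5,0,0.4, 0.5,3,-0.5,0,0.4, 0.5,3,-0.5,0,0.4, 0.5,3,-0.5,0,0.4, 10,3,25,0,0.4, 20,3,65,0,0.4, 20,3,105,0,0.4]'; python3 -m inch '[35,-20,10,0,0.4, 60,-50,15,0,0.4, 85,-90,15,0,0.4, 110,-130,15,0,0.4, 120,-170,15,0,0.4, 120,-210,15,0,0.4, 120,-250,15,0,0.4, 120,-290,15,0,0.4]'; python3 -m inch '[0,-40,0,0,0.4, 0,-80,0,0,0.4, 0,-120,0,0,0.4, 0,-160,0,0,0.4, 0,-180,0,0,0.4, 0,-180,0,0,0.4]'; python3 - <<'E'
from tgt import *
from fit import *
T=vision.snapshot('top'); Sc=vision.snapshot('scene'); cv2.imwrite('pics/t13.png',T); cv2.imwrite('pics/s13.png',Sc)
def dark(i,c,r=7):
    u,v=map(int,c); a=(i[v-r:v+r+1,u-r:u+r+1].max(2)<60).astype(np.uint8); k,l,st,ce=cv2.connectedComponentsWithStats(a); return [((ce[j]+[u-r,v-r]).round(1).tolist(),int(st[j,4])) for j in range(1,k) if st[j,4]>5]
for k,s in((1,1),(2,-1)):
    o=q[:3]+R@[0,s*.065,0]
    for n,i in(('top',T),('scene',Sc)):
        pr=[proj(vision.camera_params(n),np.array([o+R@(np.array([115-45*np.cos(p),s*45*np.sin(p),62])/1e3)]))[0].round(1) for p in(0,.15)]
        print(k,n,[x.tolist() for x in pr],dark(i,pr[0]))
vs=[view('top',T,(175,150,290,225)),view('scene',Sc,(318,195,440,312))]
T1,T2=tube(45,45),tube(-45,20)
def f(d):
    p=[]
    for j,(t,C,s) in enumerate(((T1,C1,.065),(T2,C2,-.065))):
        o=q[:3]+R@[0,s,0]; p+=[(t,R,o),(C,R,o+R@(np.array([d[2*j],0,d[2*j+1]])/1e3))]
    return score(vs,p)
print(f([0]*4),opt(f,[0,0,0,0],[4,4,4,4]))
E
```

```text
time_s: 30.48
ee_pos: [0.5291, 0.2583, 0.2667]
tool_rot: [0.081, 0.997, -0.001, -0.0]
ft_force: [0.8, 0.9, -0.4]
gripper_width: 0.0345
gripper_force: 0.0
time_s: 31.15
ee_pos: [0.6484, -0.0282, 0.2812]
tool_rot: [0.08, 0.997, 0.0, 0.0]
ft_force: [0.3, -0.8, 0.1]
gripper_width: 0.0342
gripper_force: 0.0
time_s: 31.65
ee_pos: [0.6462, -0.2143, 0.2816]
tool_rot: [0.085, 0.996, -0.002, 0.0]
ft_force: [-0.3, -0.9, 0.1]
gripper_width: 0.034
gripper_force: 0.0
1 top [[251.7, 196.9], [254.2, 197.5]] [([251.5, 198.1], 51)]
1 scene [[362.5, 214.1], [360.6, 212.5]] [([363.1, 214.6], 26)]
2 top [[202.4, 189.1], [199.8, 188.8]] [([202.3, 190.1], 59)]
2 scene [[404.3, 242.4], [406.7, 243.7]] [([404.7, 243.1], 22)]
0.7860897398777086 (array([-3.76512013,  1.35484116, -1.7578742 ,  5.84466691]), np.float64(0.7992888574053307))
```

```bash
python3 -c "
from plant import ticket
print(ticket.sign_off())"
```

```text
the job is handed in; nothing more can be done
None
```

The job is handed in at about 32 s: cover 1 is on tube 1 and cover 2 on tube 2, both keepers are swung in to their stops, and I did not touch the spare cover or the bystanders. An overlay of the final poses matched the pictures, and both ribs probed at the same height, but a last silhouette fit hinted cover 2 might sit a few mm proud; I took that for mask error and no verdict came back.

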